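# Level the seed-tray stand and keep the spirit level pressed

## Task

Lay the spirit level on the seed-tray board, along the board and near the middle of the free part, and let go of it; then turn the black bar knob of the board's levelling foot until the bubble rests centred between its two marks. Finally press straight down on the top of the spirit level with about 12 newtons and finish while still holding that press, with the bubble centred, so that the lock nut can be tightened; leave the pots, mug, tin, trowel and fork where they are.

Things in the scene. Friction and masses are not known exactly. Their poses are not given: they have to be found in the camera images.
- level: aluminium spirit level: bar 240 mm long (x), 26 wide (y), 45 high (z), about 0.25 kg; origin at the centre of its underside. Starts upright on the shelf left of the stand, pointing roughly away from the robot. A yellowish vial with two black marks lies in a window amid its top, under a stiff clear cover flush with the top, which may be pressed. Either way round is right.
- bubble (a joint): position in m of the light bubble along the level's x axis, 0 = centred between the marks. The bubble is 20 mm long, the marks stand 14 mm either side of the middle: centred when within 3 mm of 0. It goes to the higher end, 4.5 mm per 0.01 rad of tilt, and takes about 1.5 s to settle.
- board: pine board of the seed-tray stand, 420 mm long (y), 120 wide (x), 18 thick, running sideways. Origin on the hinge under its left (+y) end; top at z = 13 mm, y = -400 to +20. The levelling foot carries its right end, which starts too low by up to 0.05 rad. The stand's rubber feet sink 0.4 mm per N pressed, without tilting. Uneven ground: only the bubble tells how far to turn.
- board_mid (a point): middle of the free part of the board's top, 140 mm from the hinge and 220 mm from the foot's axis, axes as the board's, some 70 mm above the shelf; the level's underside centre belongs within 60 mm of it
- foot (a joint): turn of the levelling foot in rad, growing clockwise seen from above. Clockwise raises the board's right end, 0.02 rad of tilt per rad (7 mm of height at the knob; the bubble moves 9 mm towards the right end). Stays where left (friction 0.2 N m); stops at -2.4 and 2.0. Starts between -1.8 and -1.0 and needs about 0.6 to 2.2 rad clockwise, so often a second grasp.
- foot_grip (a point): grip point on the axis of the foot's knob, near the board's right end: a black upright bar 56 mm long (this point's x, turning with the knob), 14 thick (y), 34 high, 9 mm of it above this point and 25 below; under it, on the board, a disc 38 mm across and 8 high. The axis is about vertical.
- pot: terracotta flower pot, 110 mm across the rim, 100 mm high, to the right of the stand; origin at the centre of its underside; leave it where it is
- mug: white ceramic mug, 80 mm across, 90 mm high, beyond the stand's left end; origin at the centre of its underside; leave it where it is
- tin: small closed seed tin, 60 mm across, 70 mm high, beyond the stand's right end; origin at the centre of its underside; leave it where it is
- trowel: green plastic trowel, about 330 mm long, lying left of the level, pointing away from the robot; origin on the shelf at the front end of its handle; leave it where it is
- fork: stainless three-tine hand fork, about 290 mm long, lying beyond the stand; origin on the shelf just ahead of its handle; leave it where it is
- smallpot: small terracotta pot, 64 mm across the rim, 60 mm high, to the right of the stand, nearer the robot; origin at the centre of its underside; leave it where it is
Mind the look-alikes: they are no part of the job. Of the things shaped like the level, the aluminium one is meant.

How it is judged:
By the outcome, as a careful person would: the job done as asked, in the order asked, and still so for the second after the job is handed in, while the arm keeps its last pose, push and grip.
It also fails if it takes over 72 s, if anything falls off the work surface, if the arm or the gripper's body presses on something with over 40 N, if the wrist force passes 120 N, or if a joint passes its speed limit or range.

## Robot

A 6-joint arm with a two-finger parallel gripper is mounted at the origin on the work surface. World frame = base frame: x ahead of the robot, y to its left, z up, the work surface at z = 0. Lengths are in mm, angles in rad, forces in N, time in s.
With the tool pointing down it reaches from about 400 to 925 mm from the base axis. Payload 12.5 kg.
Tool frame: the origin (TCP) lies on the mounting face of the last link; the fingertips stand 190 mm ahead of it and the grasp point (between the pads) lies 171 mm ahead of it; x points along the fingers, y is the direction in which the jaws open and shut, and the axes are right-handed (so a half turn about x gives the same grasp; the last joint's range is limited). The gripper opens to 95 mm and grips with 3 to 60 N. Pads are 20 mm wide; open, the fingers measure 119 mm over their backs; the gripper's body (75 mm by 180 mm) begins 59 mm behind the grasp point.
Start: joints at [1.135, 0.491, 1.559, -0, 1.092, -0.106], TCP at [202.385, 591.325, 404.761] pointing down, gripper open.
Joint ranges: [-3.1, 3.1], [-0.84, 2.19], [0.05, 2.79], [-1.13, 4.28], [0.06, 2.93], [-2.69, 2.69]. Speed limits (rad/s): [2.22, 2.22, 2.79, 3.14, 3.14, 3.14].

## Interface

Orientations are given as [roll, pitch, yaw] about the fixed x, y, z axes, in that order (R = Rz(yaw) Ry(pitch) Rx(roll)).
In Python, from cell import env, eyes gives the robot as it stands. The module is installed in compiled form; this text tells all that it offers.
- The arm moves only by the tool jog_arm, never from a script. Its argument "deltas" is one flat list of numbers, 7 for each row, row after row: the shift along the tool's x, y, z in mm, then the turn, a rotation vector about the tool's x, y, z in rad, then the opening, from 0 (shut) to 1 (fully open). A call has 1 to 10 rows; each row shifts and turns the pose as measured when the row begins, along the tool's axes as they then stand; what a row does not reach is not made up. A row lasts 1/8 s, in which the tool goes at most 62.5 mm and 10.7 degrees, less where a joint would pass 70% of its speed; a pose out of reach is approached as far as the arm can. A call is refused whole if a number of a shift passes 62.5 or a number of a turn 0.188, either way. A call with a gripper value outside its range is refused whole. The fingers move at their own pace and stop on an object; the grip force is fixed at half the most. Time passes only in rows, so rows that do not move let the fingers close. It gives the time, the measured TCP pose, the force and the opening at its end, in the units of the state.
- env.state(): the state, without advancing time (a new reading comes with each control period).
- eyes.read_camera(name): name is "side" or "top" or "wrist"; returns a dict with "image" (400x640x3 uint8, red, green, blue), "fovy" (degrees; the focal length in pixels is half the picture's height over the tangent of half this angle, whatever the lens; pixels are square), "cx", "cy" (the principal point, pixels), "world_from_camera" (4x4, takes a point from camera to world coordinates). Camera axes: x right, y up, looking along -z (the intrinsics and any distortion apply to the point x, -y, -z); pixel columns grow to the right and rows downward; lengths in mm; the calibration is good to about 2 mm. A picture is of the moment at which its call begins. There is no depth.
- env.job_done(): hands the job in, once; it reports no verdict.
The state is a dict: "t": time; "joints": joint angles; "qvel": joint speeds; "tau": joint torques, N m; "eef_pos": TCP position; "tcp_rot": TCP orientation; "ft_force": force on the tool from outside, world axes, zero at the start; "moment": the same for the moment, N m; "opening": opening from 0.0 (shut) to 1.0 (fully open).
Only numpy, scipy, OpenCV 4.12 (cv2) and the standard library are available. Lean on these libraries where they do the work, as an engineer would, in place of code of your own. Each camera call takes 0.05 s, during which the arm holds its last target.

## Working session

There is one attempt and no reset: what is moved stays moved. The work goes in short steps, Python scripts to look and compute and a tool call to move; the robot and the scene stay as the last step left them, time stands still between calls to the robot, and variables do not carry over. Pictures are saved under pics/ and viewed, and the job is handed in when it is done.

Besides the shell and the picture viewer there is one more tool, called after "Emit:" as name(argument=value, ...) on one line, values as JSON. jog_arm: Moves the arm, as the interface text tells. Its arguments: {"type":"object","properties":{"deltas":{"type":"array","items":{"type":"number"}}},"required":["deltas"]}

```bash
mkdir -p pics; cat > h.py <<'E'
from cell import env, eyes
import numpy as np, cv2
from scipy.spatial.transform import Rotation as R
def K(c):
    h=c["image"].shape[0]; f=h/2/np.tan(np.radians(c["fovy"])/2); return f,c["cx"],c["cy"]
def shot(n,fn):
    c=eyes.read_camera(n); cv2.imwrite("pics/"+fn+".png",c["image"][:,:,::-1])
    d={k:v for k,v in c.items() if k!="image"}; np.save("pics/"+fn+".npy",c,allow_pickle=True); return c
def load(fn): return np.load("pics/"+fn+".npy",allow_pickle=True).item()
def ray(c,u,v):
    f,cx,cy=K(c); T=np.array(c["world_from_camera"]); d=T[:3,:3]@np.array([(u-cx)/f,-(v-cy)/f,-1]); return T[:3,3],d
def atz(c,u,v,z):
    o,d=ray(c,u,v); return o+d*(z-o[2])/d[2]
def proj(c,p):
    f,cx,cy=K(c); T=np.array(c["world_from_camera"]); q=T[:3,:3].T@(np.array(p)-T[:3,3]); return cx+f*q[0]/-q[2], cy-f*q[1]/-q[2]
def tri(c1,a,c2,b):
    o1,d1=ray(c1,*a);o2,d2=ray(c2,*b); A=np.stack([d1,-d2],1); s=np.linalg.lstsq(A,o2-o1,rcond=None)[0]
    p=o1+d1*s[0];q=o2+d2*s[1]; return (p+q)/2,np.linalg.norm(p-q)
def crop(fn,x0,y0,x1,y1,s,out):
    im=cv2.imread("pics/"+fn+".png")[y0:y1,x0:x1]; cv2.imwrite("pics/"+out+".png",cv2.resize(im,None,fx=s,fy=s,interpolation=cv2.INTER_CUBIC))
E
python3 - <<'E'
from h import *
for n in ["side","top","wrist"]:
    c=shot(n,n+"0"); print(n,{k:v for k,v in c.items() if k!="image"})
print(env.state())
E
```

```text
side {'fovy': 51.30802420847043, 'cx': 320.2933514658695, 'cy': 196.95879713614218, 'world_from_camera': array([[ 9.86731771e-01,  1.21585254e-01, -1.07598500e-01,
         3.73665095e+02],
       [-1.61836279e-01,  6.83421359e-01, -7.11859723e-01,
        -9.37203257e+02],
       [-1.30165316e-02,  7.19827946e-01,  6.94030473e-01,
         9.78500828e+02],
       [ 0.00000000e+00,  0.00000000e+00,  0.00000000e+00,
         1.00000000e+00]])}
top {'fovy': 57.16415617991695, 'cx': 317.2893435577678, 'cy': 203.56491845356013, 'world_from_camera': array([[ 2.57815855e-02,  9.83886453e-01, -1.76925851e-01,
         3.03465486e+02],
       [-9.99547780e-01,  2.81116984e-02,  1.06756175e-02,
         6.67692457e+00],
       [ 1.54772816e-02,  1.76570607e-01,  9.84166284e-01,
         1.22921695e+03],
       [ 0.00000000e+00,  0.00000000e+00,  0.00000000e+00,
         1.00000000e+00]])}
wrist {'fovy': 61.290590983890596, 'cx': 316.44244787510297, 'cy': 197.6868925110609, 'world_from_camera': array([[ 3.22562275e-01, -9.18326457e-01, -2.29412504e-01,
         1.38395735e+02],
       [ 9.4654
[... 202 characters left out ...]
000000e+00,
         1.00000000e+00]])}
{'t': 0.15, 'joints': array([ 1.13538712e+00,  4.91411845e-01,  1.55931888e+00, -3.67274047e-05,
        1.09168448e+00, -1.05571476e-01]), 'qvel': array([-1.58709050e-03, -2.49767351e-03, -9.67349892e-04, -1.56633963e-04,
        9.95664492e-04,  2.32832509e-05]), 'tau': array([ 2.28889083e-03, -6.12898350e+01, -2.58279240e+01,  6.92935777e-02,
        4.72835242e-02, -1.00760005e-04]), 'eef_pos': array([202.38566254, 591.30126678, 404.29842156]), 'tcp_rot': array([-1.63678244,  1.56997313, -1.96660323]), 'ft_force': array([-0.50638332, -0.03266487, -0.28383566]), 'moment': array([-0.00673472, -0.02882243,  0.02963473]), 'opening': 1.0005861571363681}
```

```bash
ls pics
```

```text
side0.npy
side0.png
top0.npy
top0.png
wrist0.npy
wrist0.png
```

View pics/side0.png

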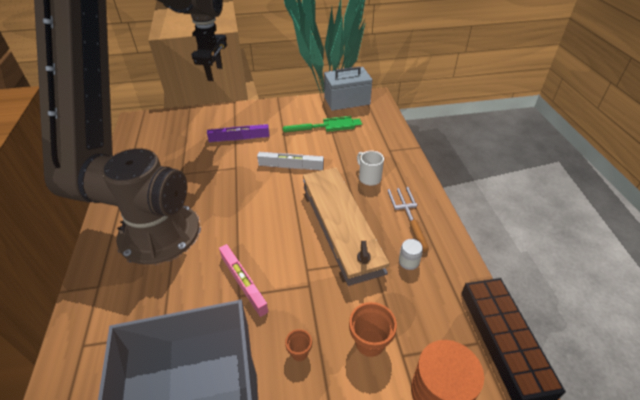

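View pics/top0.png

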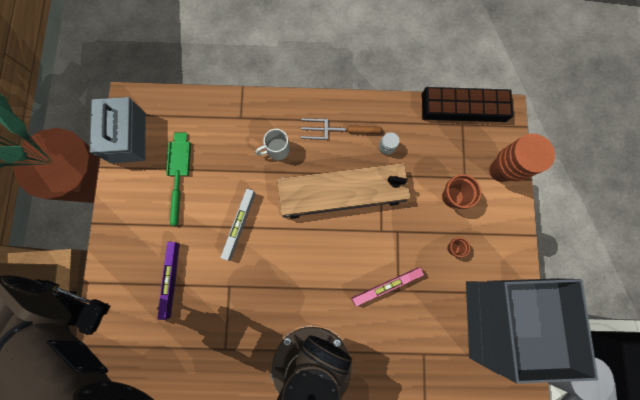

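View pics/wrist0.png

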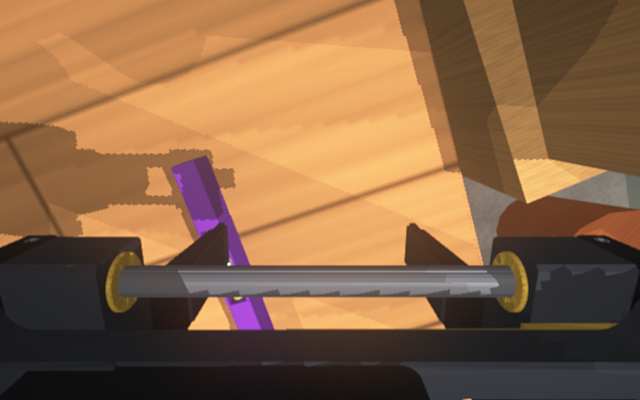

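Level candidates in the top picture: the white/silver bar (238,224), the purple bar (170,280) and the pink bar (389,287). The silver one matches "aluminium". I'll check it in a close crop.

```bash
python3 - <<'E'
from h import *
crop("top0",210,180,270,270,6,"c1")
crop("top0",270,155,420,225,5,"c2")
crop("side0",250,145,330,175,9,"c3")
crop("side0",295,165,395,285,5,"c4")
E
```

```text
(no output)
```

View pics/c1.png

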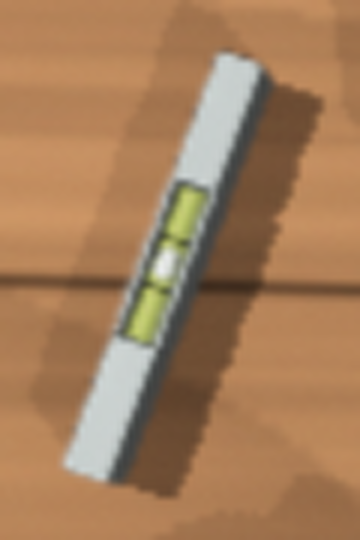

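View pics/c2.png

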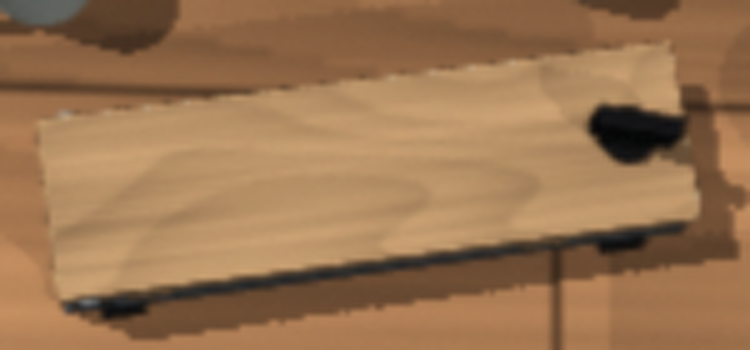

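View pics/c3.png

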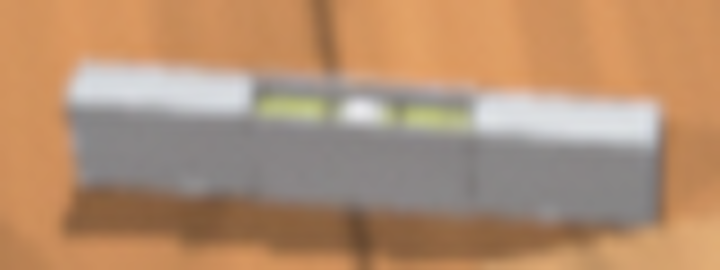

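View pics/c4.png

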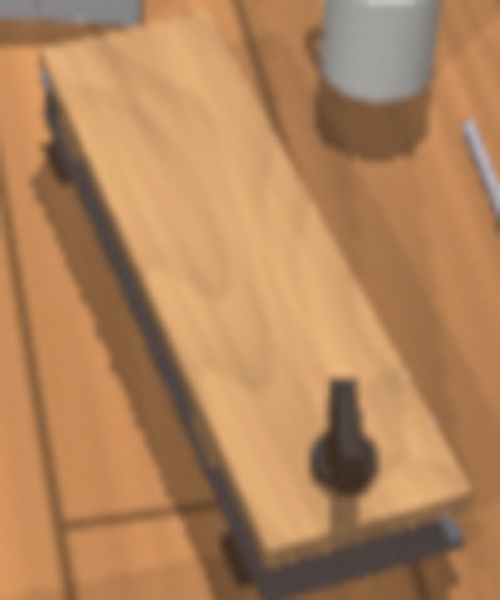

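```bash
python3 - <<'E'
from h import *
t=load("top0");s=load("side0")
print("level c", atz(t,237.3,223.8,45), atz(s,290.3,156.1,45), tri(t,(237.3,223.8),s,(290.3,156.1)))
a=atz(t,249.7,189.5,45);b=atz(t,225,259,45);print(a,b,np.linalg.norm(a-b),(a+b)/2,np.arctan2(*(a-b)[1::-1]))
a=atz(s,250+658/9,145+122/9,45);b=atz(s,250+75/9,145+85/9,45);print(a,b,np.linalg.norm(a-b),(a+b)/2,np.arctan2(*(a-b)[1::-1]))
T=[(277.6,179.4),(404,163.6),(409.6,198.6),(282,215.6)]
S=[(336,168),(389,263),(348.6,275.6),(303.4,176.6)]
P=[]
for i in range(4):
    p,e=tri(t,T[i],s,S[i]);P.append(p);print("board",p.round(1),round(e,1))
P=np.array(P);print([np.linalg.norm(P[i]-P[(i+1)%4]).round(1) for i in range(4)])
print("knob", tri(t,(270+640/5,155+118/5),s,(295+343/5,165+380/5)))
from scipy.spatial.transform import Rotation as R
print(R.from_euler('xyz',env.state()['tcp_rot']).as_matrix().round(3))
E
```

```text
level c [442.48673743 250.78486461  45.        ] [446.33673425 248.40574331  45.        ] (array([444.67854615, 251.45500659,  42.31374159]), np.float64(3.729954769533963))
[557.01070468 217.40829266  45.        ] [328.98755205 282.52631209  45.        ] 237.13901953852974 [442.99912837 249.96730238  45.        ] -0.2781721280395864
[560.2775867  213.49615243  45.        ] [333.21546343 278.65313566  45.        ] 236.22582476507873 [446.74652507 246.07464405  45.        ] -0.27944787040754737
board [588.8 124.8  69.7] 1.9
board [ 655.4 -288.2   66.4] 1.8
board [ 539.8 -305.9   61. ] 2.7
board [473.1 106.   64.6] 5.2
[np.float64(418.4), np.float64(117.0), np.float64(417.4), np.float64(117.3)]
knob (array([ 588.63786588, -252.73330576,  130.02029449]), np.float64(4.014553400867447))
[[-0.     0.324  0.946]
 [-0.001  0.946 -0.324]
 [-1.    -0.001 -0.   ]]
```

The crop shows the silver bar with a yellow-green vial and white bubble in the middle, so it's the aluminium level. It sits at about (444,249) with yaw -0.28. Next is a hover above it.

```bash
cat >> h.py <<'E'
def plan(g, ang=None, n=None, step=50):
    """g: grasp point target world; ang: desired world angle of jaw (y) axis mod pi; keeps tool down"""
    st=env.state(); M=R.from_euler('xyz',st['tcp_rot']).as_matrix()
    cur=st['eef_pos']+171*M[:,0]; y=M[:,1]
    if ang is None: z=[-np.sin(np.arctan2(y[1],y[0])),0]; a=np.arctan2(y[1],y[0])
    else: a=ang
    ca=np.arctan2(y[1],y[0]); d=(a-ca+np.pi/2)%np.pi-np.pi/2; a=ca+d
    X=np.array([0,0,-1.]);Y=np.array([np.cos(a),np.sin(a),0]);Z=np.cross(X,Y); Mt=np.stack([X,Y,Z],1)
    rv=R.from_matrix(M.T@Mt).as_rotvec()
    tt=np.array(g)-171*X; dw=tt-st['eef_pos']; dt=M.T@dw; nn=n or max(1,int(np.ceil(np.linalg.norm(dt)/step)))
    print("t",round(st['t'],2),"grasp now",cur.round(1),"jaw ang",round(ca,3),"open",round(st['opening'],3),"F",st['ft_force'].round(1))
    print("total tool delta",dt.round(1),"rot",rv.round(3),"rows",nn,"each",(dt/nn).round(1),"q",st['joints'].round(2))
E
python3 - <<'E'
from h import *
plan([444.5,249,110],1.292)
E
```

```text
t 0.15 grasp now [202.3 591.2 233.3] jaw ang 1.241 open 1.001 F [-0.5 -0.  -0.3]
total tool delta [ 123.5 -245.3  339.9] rot [-0.051 -0.     0.001] rows 9 each [ 13.7 -27.3  37.8] q [ 1.14  0.49  1.56 -0.    1.09 -0.11]
```

Emit:
jog_arm(deltas=[13.7, -27.3, 37.8, 0, 0, 0, 1, 13.7, -27.3, 37.8, 0, 0, 0, 1, 13.7, -27.3, 37.8, 0, 0, 0, 1, 13.7, -27.3, 37.8, 0, 0, 0, 1, 13.7, -27.3, 37.8, 0, 0, 0, 1, 13.7, -27.3, 37.8, 0, 0, 0, 1, 13.7, -27.3, 37.8, 0, 0, 0, 1, 13.7, -27.3, 37.8, 0, 0, 0, 1, 13.7, -27.3, 37.8, -0.05, 0, 0, 1])

```text
t: 1.27
eef_pos: [450.3, 240.7, 277.0]
tcp_rot: [1.155, 1.57, 0.882]
ft_force: [1.3, 1.4, 0.7]
opening: 1.004
```

```bash
python3 - <<'E'
from h import *
plan([444.5,249,110],1.292)
c=shot("wrist","w1")
a=-0.279
for s in(-120,0,120):
  for w in(-13,13):
    for z in (45,): print(s,w,np.round(proj(c,[444.5+s*np.cos(a)-w*np.sin(a),249+s*np.sin(a)+w*np.cos(a),z])))
E
```

```text
t 1.27 grasp now [450.4 240.8 106. ] jaw ang 1.298 open 1.004 F [1.3 1.4 0.7]
total tool delta [-4.   6.4 -7.8] rot [ 0.006  0.    -0.001] rows 1 each [-4.   6.4 -7.8] q [ 0.36  0.51  1.97  0.    0.66 -0.94]
-120 -13 [306.   3.]
-120 13 [352.   3.]
0 -13 [306. 208.]
0 13 [346. 208.]
120 -13 [306. 365.]
120 13 [341. 365.]
```

View pics/w1.png

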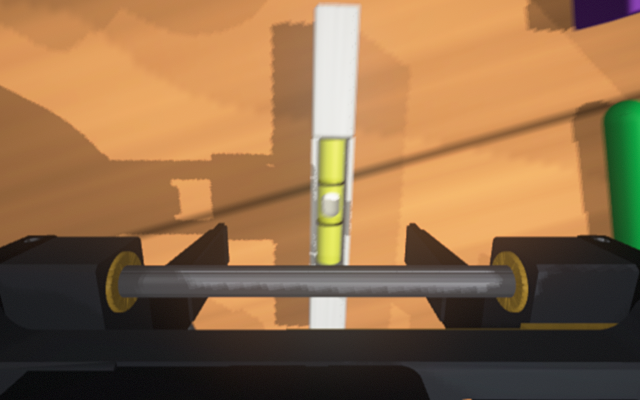

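The wrist view shows the level centred at about (332,205), 7 px right of the prediction, so roughly 4 mm. I'll correct for that and descend.

```bash
python3 - <<'E'
from h import *
plan([445,252,28],1.292)
E
```

```text
t 1.32 grasp now [452.6 237.3 104.5] jaw ang 1.299 open 1.001 F [ 2.5 -2.2 -1.4]
total tool delta [ 76.5  12.  -11.3] rot [ 0.007 -0.     0.   ] rows 2 each [38.2  6.  -5.7] q [ 0.35  0.51  1.97 -0.    0.66 -0.94]
```

Emit:
jog_arm(deltas=[0, 12, -11, 0.007, 0, 0, 1, 0, 0, 0, 0, 0, 0, 1, 25, 0, 0, 0, 0, 0, 1, 25, 0, 0, 0, 0, 0, 1, 20, 0, 0, 0, 0, 0, 1, 0, 0, 0, 0, 0, 0, 1])

```text
t: 2.08
eef_pos: [443.4, 255.6, 204.8]
tcp_rot: [0.6, 1.569, 0.325]
ft_force: [0.6, 0.1, 1.5]
opening: 1.0
```

```bash
python3 - <<'E'
from h import *
plan([445,252,28],1.292)
E
```

```text
t 2.08 grasp now [443.7 255.7  33.8] jaw ang 1.295 open 1.0 F [0.6 0.1 1.5]
total tool delta [ 5.8 -3.   2.5] rot [ 0.003  0.002 -0.001] rows 1 each [ 5.8 -3.   2.5] q [ 0.39  0.64  2.01 -0.    0.5  -0.9 ]
```

Emit:
jog_arm(deltas=[5, -3, 2.5, 0, 0, 0, 1, 0, 0, 0, 0, 0, 0, 0.2, 0, 0, 0, 0, 0, 0, 0.2, 0, 0, 0, 0, 0, 0, 0.2, 0, 0, 0, 0, 0, 0, 0.2, 0, 0, 0, 0, 0, 0, 0.2])

```text
t: 2.82
eef_pos: [445.1, 252.7, 202.2]
tcp_rot: [0.639, 1.565, 0.365]
ft_force: [0.2, -0.1, -1.1]
opening: 0.533
```

```bash
python3 - <<'E'
from h import *
plan([445,252,120])
shot("side","s2")
crop("side0",250,145,330,175,9,"c3")
E
```

```text
t 2.83 grasp now [446.  253.1  31.2] jaw ang 1.297 open 0.533 F [ 0.2 -0.1 -1.1]
total tool delta [-88.8  -0.4   0.6] rot [-0.     0.005 -0.004] rows 2 each [-44.4  -0.2   0.3] q [ 0.39  0.64  2.01 -0.    0.49 -0.91]
```

Emit:
jog_arm(deltas=[0, 0, 0, 0, 0, 0, 0.15, 0, 0, 0, 0, 0, 0, 0.15, 0, 0, 0, 0, 0, 0, 0.15, 0, 0, 0, 0, 0, 0, 0.15, 0, 0, 0, 0, 0, 0, 0.1, 0, 0, 0, 0, 0, 0, 0.1, 0, 0, 0, 0, 0, 0, 0])

```text
t: 3.75
eef_pos: [445.0, 252.7, 202.2]
tcp_rot: [0.632, 1.565, 0.358]
ft_force: [0.5, -0.6, 1.1]
opening: 0.275
```

```bash
python3 - <<'E'
from h import *
plan([445,252,130])
E
```

```text
t 3.75 grasp now [445.9 253.1  31.2] jaw ang 1.297 open 0.275 F [ 0.5 -0.6  1.1]
total tool delta [-98.8  -0.4   0.6] rot [-0.     0.005 -0.003] rows 2 each [-49.4  -0.2   0.3] q [ 0.39  0.64  2.01 -0.    0.49 -0.91]
```

Emit:
jog_arm(deltas=[-40, 0, 0, 0, 0, 0, 0, -40, 0, 0, 0, 0, 0, 0, -30, 0, 0, 0, 0, 0, 0, 0, 0, 0, 0, 0, 0, 0])

```text
t: 4.25
eef_pos: [444.3, 252.4, 313.8]
tcp_rot: [0.611, 1.569, 0.337]
ft_force: [0.3, -0.5, -3.1]
opening: 0.273
```

```bash
python3 - <<'E'
from h import *
plan([555,-33,150],0.160)
shot("side","s3");shot("top","t3");shot("wrist","w3")
crop("side3" if 0 else "s3",200,80,440,230,3,"c5")
E
```

```text
t 4.25 grasp now [444.7 252.5 142.8] jaw ang 1.297 open 0.273 F [ 0.3 -0.5 -3.1]
total tool delta [  -7.2 -244.8  183.8] rot [ 1.137e+00  1.000e-03 -2.000e-03] rows 7 each [ -1.  -35.   26.3] q [ 0.39  0.45  1.93 -0.    0.75 -0.91]
```

View pics/c5.png

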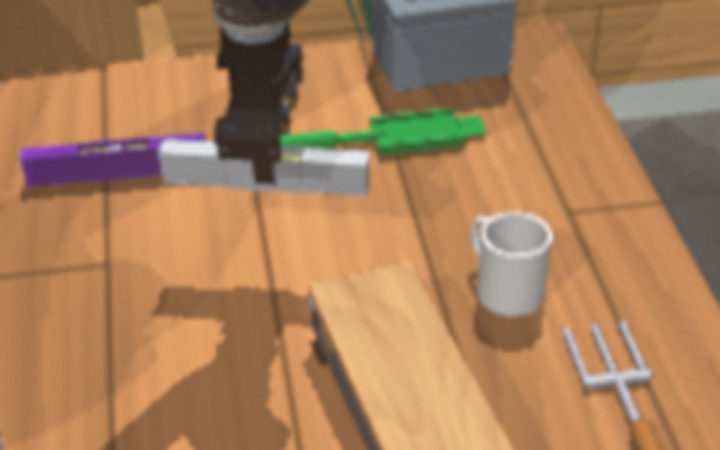

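View pics/w3.png

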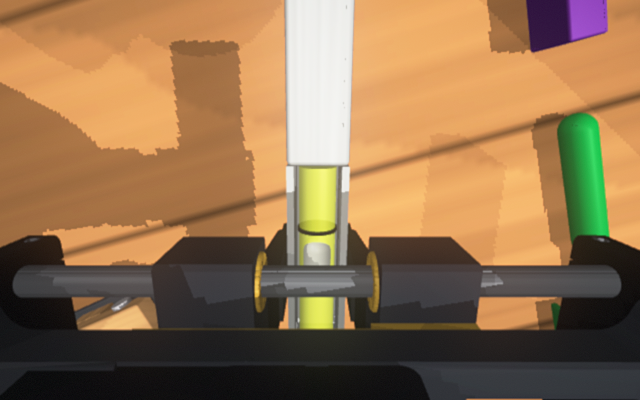

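```bash
cat >> h.py <<'E'
def rows(g,ang,n,op=0):
    st=env.state(); M=R.from_euler('xyz',st['tcp_rot']).as_matrix(); y=M[:,1]; ca=np.arctan2(y[1],y[0])
    d=(ang-ca+np.pi/2)%np.pi-np.pi/2; cur=st['eef_pos']+171*M[:,0]; w=(np.array(g)-cur)/n; out=[]
    for i in range(n):
        dt=M.T@w; out+=[*dt.round(1),round(-d/n,3),0,0,op]; M=R.from_euler('z',d/n).as_matrix()@M
    print([float(x) for x in out])
E
python3 - <<'E'
from h import *
rows([555,-33,145],0.160,9)
E
```

```text
[-0.5, -27.1, 20.5, 0.126, 0.0, 0.0, 0.0, -0.5, -24.3, 23.7, 0.126, 0.0, 0.0, 0.0, -0.5, -21.2, 26.6, 0.126, 0.0, 0.0, 0.0, -0.6, -17.6, 29.1, 0.126, 0.0, 0.0, 0.0, -0.6, -13.8, 31.1, 0.126, 0.0, 0.0, 0.0, -0.6, -9.8, 32.6, 0.126, 0.0, 0.0, 0.0, -0.6, -5.6, 33.5, 0.126, 0.0, 0.0, 0.0, -0.6, -1.4, 34.0, 0.126, 0.0, 0.0, 0.0, -0.6, 2.9, 33.9, 0.126, 0.0, 0.0, 0.0]
```

Emit:
jog_arm(deltas=[0, -27, 20, 0.126, 0, 0, 0, 0, -24, 24, 0.126, 0, 0, 0, 0, -21, 27, 0.126, 0, 0, 0, 0, -18, 29, 0.126, 0, 0, 0, 0, -14, 31, 0.126, 0, 0, 0, 0, -10, 32, 0.126, 0, 0, 0, 0, -6, 33, 0.126, 0, 0, 0, 0, -1, 34, 0.126, 0, 0, 0, 0, 3, 30, 0.1, 0, 0, 0, 0, 0, 0, 0, 0, 0, 0])

```text
t: 5.65
eef_pos: [552.0, -38.8, 294.4]
tcp_rot: [-1.664, 1.543, -3.082]
ft_force: [0.5, 0.5, -1.4]
opening: 0.272
```

```bash
python3 - <<'E'
from h import *
plan([555,-33,112],0.160)
shot("side","s4");shot("wrist","w4")
crop("s4",260,90,420,290,3,"c6")
E
```

```text
t 5.65 grasp now [547.4 -39.1 123.5] jaw ang 0.153 open 0.272 F [ 0.5  0.5 -1.4]
total tool delta [11.3  4.1 -5.3] rot [-0.007 -0.003  0.027] rows 1 each [11.3  4.1 -5.3] q [-0.19  0.53  1.84 -0.01  0.79 -0.33]
```

View pics/c6.png

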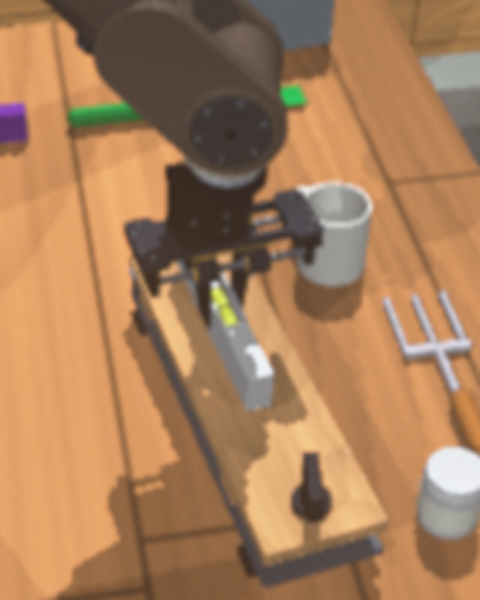

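View pics/w4.png

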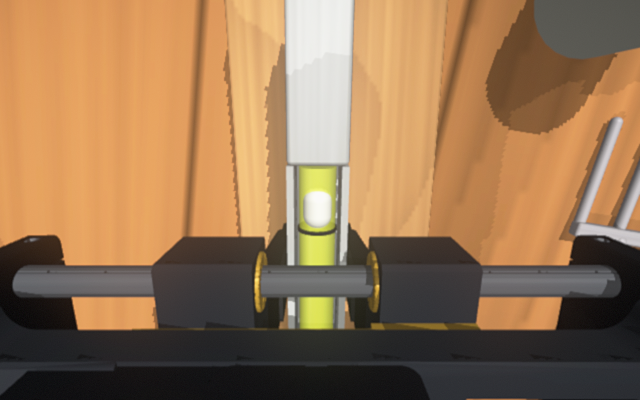

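Emit:
jog_arm(deltas=[0, 4, -5, -0.007, 0, 0.027, 0, 0, 0, 0, 0, 0, 0, 0, 10, 0, 0, 0, 0, 0, 0, 0, 0, 0, 0, 0, 0, 0])

```text
t: 6.25
eef_pos: [554.0, -28.7, 283.2]
tcp_rot: [-3.073, 1.567, 1.809]
ft_force: [0.1, -0.1, -2.2]
opening: 0.275
```

```bash
python3 - <<'E'
from h import *
plan([555,-33,97],0.160)
c=shot("side","s5");shot("wrist","w5");shot("top","t5")
crop("s5",260,120,420,290,3.5,"c7"); crop("t5",260,140,430,240,4.5,"c8")
E
```

```text
t 6.25 grasp now [553.9 -28.1 112.2] jaw ang 0.169 open 0.275 F [ 0.1 -0.1 -2.2]
total tool delta [15.2  0.2  4.4] rot [ 0.009 -0.004  0.   ] rows 1 each [15.2  0.2  4.4] q [-0.17  0.55  1.85  0.01  0.74 -0.34]
```

View pics/c7.png

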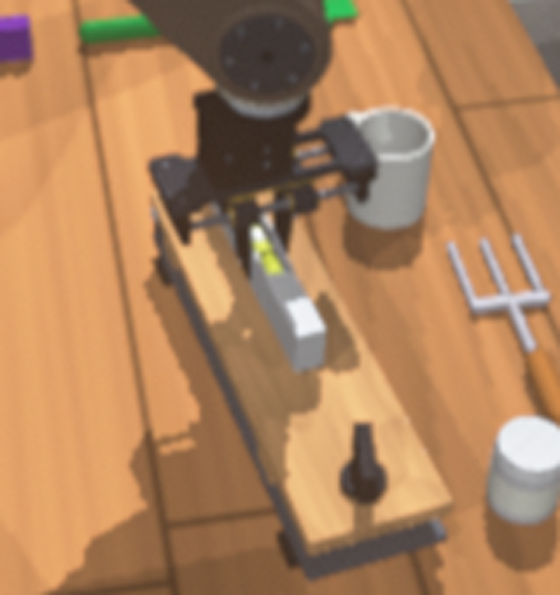

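View pics/c8.png

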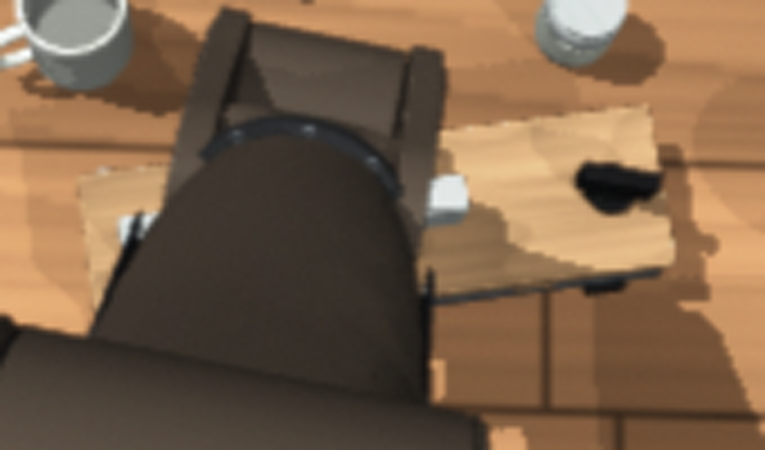

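Emit:
jog_arm(deltas=[6, 0, 4, 0.009, 0, 0, 0, 5, 0, 0, 0, 0, 0, 0, 0, 0, 0, 0, 0, 0, 0])

```text
t: 6.78
eef_pos: [555.2, -33.6, 272.9]
tcp_rot: [2.473, 1.567, 1.06]
ft_force: [-1.2, 2.1, 0.7]
opening: 0.268
```

```bash
python3 - <<'E'
from h import *
plan([555,-33,97],0.160)
E
```

```text
t 6.78 grasp now [555.6 -33.  101.9] jaw ang 0.158 open 0.268 F [-1.2  2.1  0.7]
total tool delta [ 4.9 -0.2 -0.6] rot [-0.002 -0.003 -0.002] rows 1 each [ 4.9 -0.2 -0.6] q [-0.18  0.56  1.86  0.01  0.72 -0.34]
```

Emit:
jog_arm(deltas=[2, 0, 0, 0, 0, 0, 0, 0, 0, 0, 0, 0, 0, 0])

```text
t: 7.02
eef_pos: [555.2, -33.6, 271.4]
tcp_rot: [2.425, 1.567, 1.012]
ft_force: [-1.1, 0.2, 3.8]
opening: 0.275
```

Emit:
jog_arm(deltas=[2, 0, 0, 0, 0, 0, 0, 0, 0, 0, 0, 0, 0, 0])

```text
t: 7.28
eef_pos: [555.1, -33.5, 270.4]
tcp_rot: [2.279, 1.567, 0.866]
ft_force: [-3.1, -1.0, 6.3]
opening: 0.274
```

```bash
python3 - <<'E'
from h import *
plan([555,-33,97],0.160); print(env.state()['moment'])
shot("side","s6");shot("wrist","w6")
crop("s6",260,120,420,290,3.5,"c9")
E
```

```text
t 7.28 grasp now [555.6 -33.   99.4] jaw ang 0.158 open 0.274 F [-3.1 -1.   6.3]
total tool delta [ 2.4 -0.  -0.5] rot [-0.002 -0.003 -0.003] rows 1 each [ 2.4 -0.  -0.5] q [-0.18  0.57  1.86  0.01  0.71 -0.34]
[0.18298231 0.60346774 0.04218089]
```

View pics/c9.png

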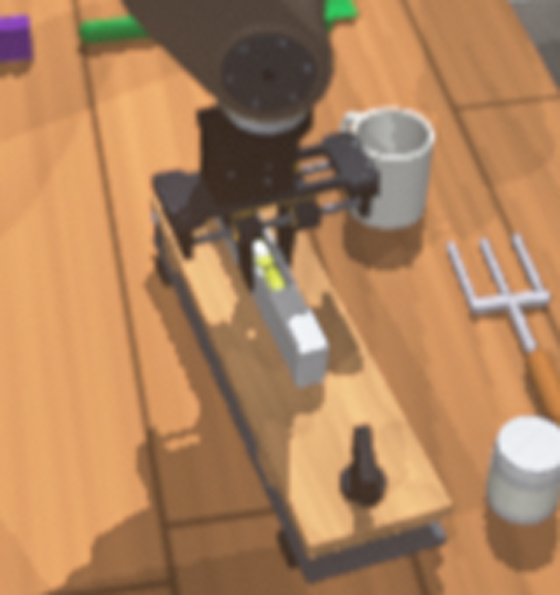

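The level is resting on the board: 6 N at the wrist, and the picture shows its right end close to the surface. I'll release it and back off upward.

Emit:
jog_arm(deltas=[0, 0, 0, 0, 0, 0, 0.45, 0, 0, 0, 0, 0, 0, 0.5, 0, 0, 0, 0, 0, 0, 0.5, 0, 0, 0, 0, 0, 0, 0.5])

```text
t: 7.88
eef_pos: [555.2, -33.5, 270.4]
tcp_rot: [2.127, 1.566, 0.715]
ft_force: [0.6, -0.1, -0.1]
opening: 0.497
```

```bash
python3 - <<'E'
from h import *
plan([555,-33,180],0.160)
E
```

```text
t 7.88 grasp now [555.8 -33.   99.4] jaw ang 0.158 open 0.497 F [ 0.6 -0.1 -0.1]
total tool delta [-80.6   0.2  -0.7] rot [-0.002 -0.002 -0.004] rows 2 each [-40.3   0.1  -0.3] q [-0.18  0.57  1.86  0.01  0.71 -0.34]
```

Emit:
jog_arm(deltas=[-35, 0, 0, 0, 0, 0, 0.5, -40, 0, 0, 0, 0, 0, 0.5, -30, 0, 0, 0, 0, 0, 0.5, 0, 0, 0, 0, 0, 0, 0.5])

```text
t: 8.38
eef_pos: [554.9, -33.8, 377.6]
tcp_rot: [2.519, 1.567, 1.106]
ft_force: [0.2, -0.4, 0.1]
opening: 0.499
```

```bash
python3 - <<'E'
from h import *
plan([591,-260,200],0.160)
shot("side","s7");shot("wrist","w7");shot("top","t7")
crop("s7",260,120,420,290,3.5,"c10");crop("t7",260,140,430,240,4.5,"c11")
E
```

```text
t 8.38 grasp now [555.2 -33.3 206.6] jaw ang 0.158 open 0.499 F [ 0.2 -0.4  0.1]
total tool delta [ 5.900e+00 -1.000e-01  2.291e+02] rot [-0.002 -0.003 -0.002] rows 5 each [ 1.2 -0.  45.8] q [-0.18  0.42  1.76  0.    0.95 -0.34]
```

View pics/c10.png

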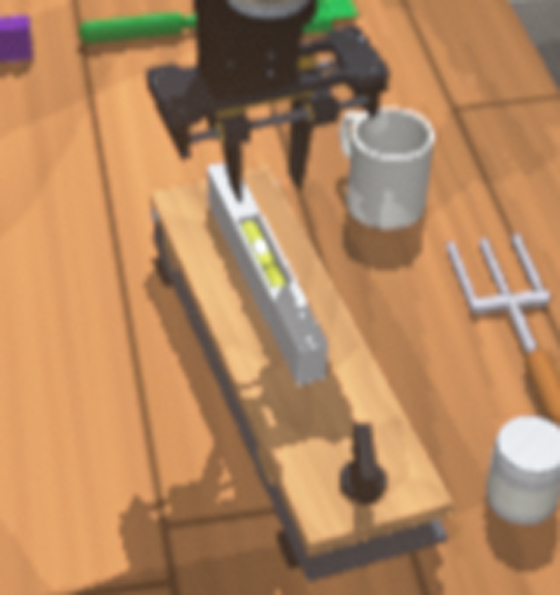

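View pics/w7.png

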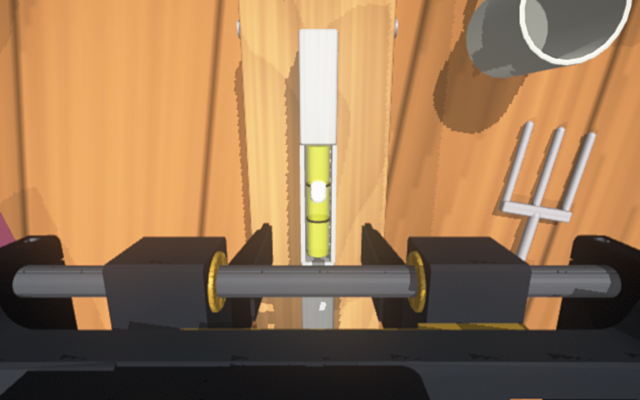

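View pics/c11.png

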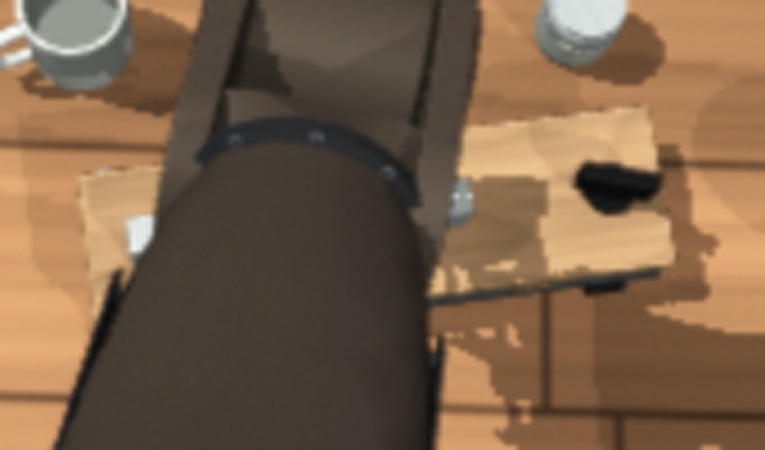

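The level stands alone along the board. In the wrist picture the marks are at rows 185 and 221 and the bubble is at row 190, towards the left end, so the right end is low as expected. Next I'll look at the knob.

Emit:
jog_arm(deltas=[0, 0, 46, 0, 0, 0, 0.7, 0, 0, 46, 0, 0, 0, 0.7, 0, 0, 46, 0, 0, 0, 0.7, 0, 0, 46, 0, 0, 0, 0.7, 0, 0, 46, 0, 0, 0, 0.7, 0, 0, 36, 0, 0, 0, 0.7, 0, 0, 0, 0, 0, 0, 0.7, 0, 0, 0, 0, 0, 0, 0.7])

```text
t: 9.52
eef_pos: [597.7, -304.0, 359.4]
tcp_rot: [-2.306, 1.547, 2.566]
ft_force: [0.3, 0.4, 0.3]
opening: 0.699
```

```bash
python3 - <<'E'
from h import *
plan([591,-260,200],0.160)
c=shot("wrist","w8");shot("side","s8");shot("top","t8")
print(proj(c,[591,-260,107]),c["world_from_camera"][:3,3])
crop("t8",260,140,430,240,4.5,"c12")
E
```

```text
t 9.53 grasp now [ 594.3 -301.8  188.4] jaw ang 0.16 open 0.699 F [0.3 0.4 0.3]
total tool delta [-10.9   0.2 -44.7] rot [-0.    -0.016  0.018] rows 1 each [-10.9   0.2 -44.7] q [-0.57  0.6   1.48  0.    1.08 -0.73]
(np.float64(323.08647995619367), np.float64(154.22855050520917)) [ 586.59250706 -236.80648708  339.41000641]
```

View pics/w8.png

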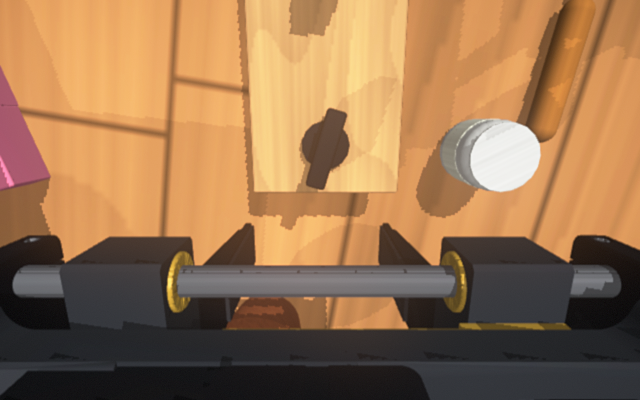

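View pics/c12.png

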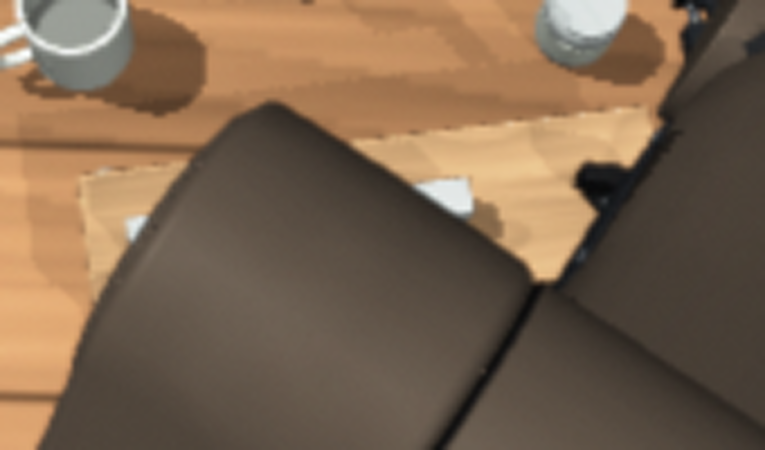

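```bash
python3 - <<'E'
from h import *
c=load("w8")
a=atz(c,337,110,105);b=atz(c,317.5,188,105);d=a-b
print(a,b,(a+b)/2,np.linalg.norm(d),"bar ang",np.arctan2(d[1],d[0]))
E
```

```text
[ 595.36939481 -229.47071829  105.        ] [ 591.0705161  -284.36398012  105.        ] [ 593.21995545 -256.9173492   105.        ] 55.06133446281607 bar ang 1.492642425111821
```

```bash
python3 - <<'E'
from h import *
crop("w7",280,130,360,270,4.2,"c13")
crop("s7",320,170,360,220,12,"c14")
E
```

```text
(no output)
```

View pics/c13.png

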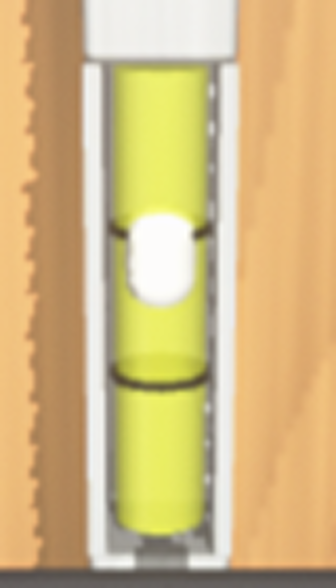

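View pics/c14.png

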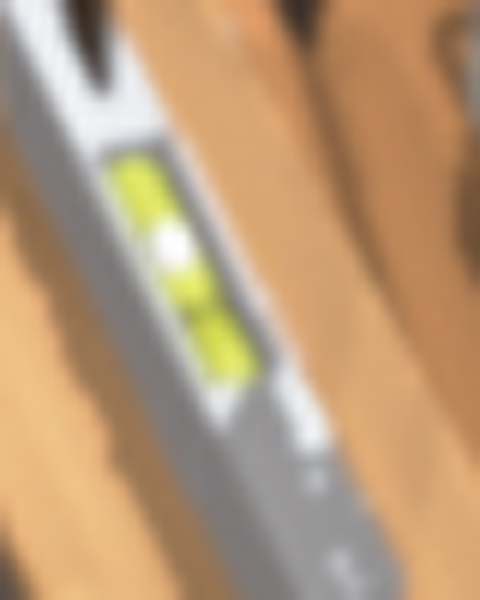

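Marks in the crop are at about 238 and 384 and the bubble is at 258, so it sits about 10 mm left. That means roughly 1.1 rad clockwise. The bar centre is about (593,-257) and its angle 1.493, so the jaws need -0.078.

```bash
python3 - <<'E'
from h import *
plan([593,-257,150],-0.078)
E
```

```text
t 9.68 grasp now [ 594.7 -301.4  189.4] jaw ang 0.161 open 0.703 F [-0.1  0.3 -0.4]
total tool delta [ 40.    3.3 -46. ] rot [ 0.239 -0.013  0.018] rows 2 each [ 20.    1.6 -23. ] q [-0.57  0.6   1.48  0.    1.08 -0.73]
```

Emit:
jog_arm(deltas=[0, 3, -23, 0.12, -0.013, 0.018, 0.7, 0, 0, -20, 0.12, 0, 0, 0.7, 20, 0, 0, 0, 0, 0, 0.7, 15, 0, 0, 0, 0, 0, 0.7, 0, 0, 0, 0, 0, 0, 0.7])

```text
t: 10.3
eef_pos: [596.6, -254.9, 326.2]
tcp_rot: [1.586, 1.568, -0.067]
ft_force: [-0.1, -0.2, 1.0]
opening: 0.703
```

```bash
python3 - <<'E'
from h import *
plan([593,-257,95],-0.078)
c=shot("wrist","w9");shot("side","s9");print(proj(c,[593,-257,105]))
crop("s9",320,200,420,290,7,"c15")
E
```

```text
t 10.3 grasp now [ 597.1 -254.9  155.2] jaw ang -0.082 open 0.703 F [-0.1 -0.2  1. ]
total tool delta [60.2 -3.6  2.4] rot [-0.004 -0.    -0.003] rows 2 each [30.1 -1.8  1.2] q [-0.51  0.6   1.58  0.    0.96 -0.42]
(np.float64(309.4153846972891), np.float64(228.99289886618686))
```

View pics/w9.png

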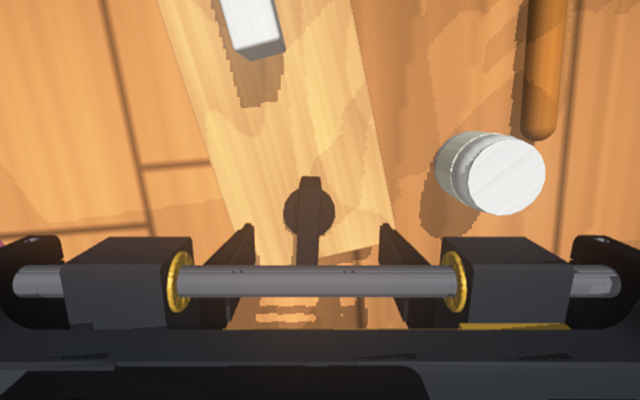

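View pics/c15.png

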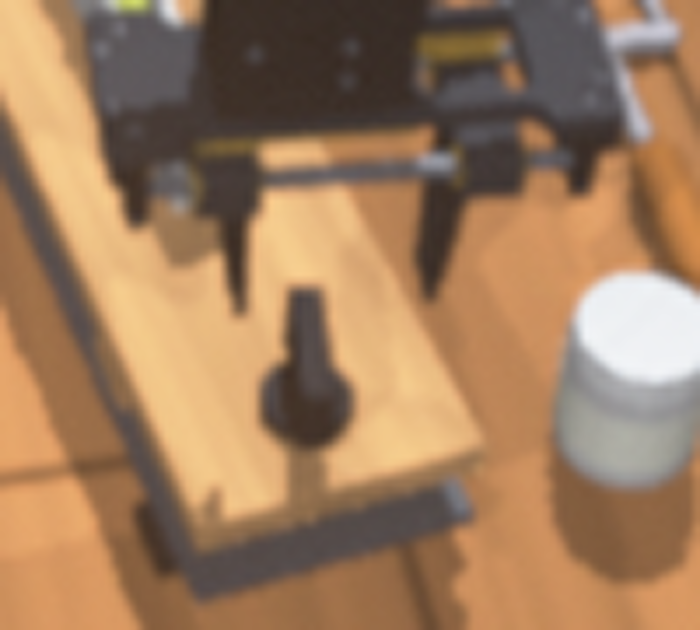

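The bar is upright in the wrist view at column 310, matching the projection at 309. I'll descend and close on it.

Emit:
jog_arm(deltas=[0, -3.5, 2, 0, 0, 0, 0.7, 25, 0, 0, 0, 0, 0, 0.5, 20, 0, 0, 0, 0, 0, 0.5, 13, 0, 0, 0, 0, 0, 0.5, 0, 0, 0, 0, 0, 0, 0.5])

```text
t: 11.02
eef_pos: [593.0, -258.5, 270.7]
tcp_rot: [1.269, 1.561, -0.386]
ft_force: [0.3, -0.4, 0.9]
opening: 0.5
```

```bash
python3 - <<'E'
from h import *
plan([593,-257,95],-0.078)
c=shot("wrist","w10");shot("side","s10")
crop("s10",320,200,420,290,7,"c16")
E
```

```text
t 11.03 grasp now [ 594.5 -259.1   99.7] jaw ang -0.084 open 0.5 F [ 0.3 -0.4  0.9]
total tool delta [ 4.7 -0.1 -1.5] rot [-0.006  0.003 -0.009] rows 1 each [ 4.7 -0.1 -1.5] q [-0.51  0.67  1.63  0.    0.84 -0.43]
```

View pics/w10.png

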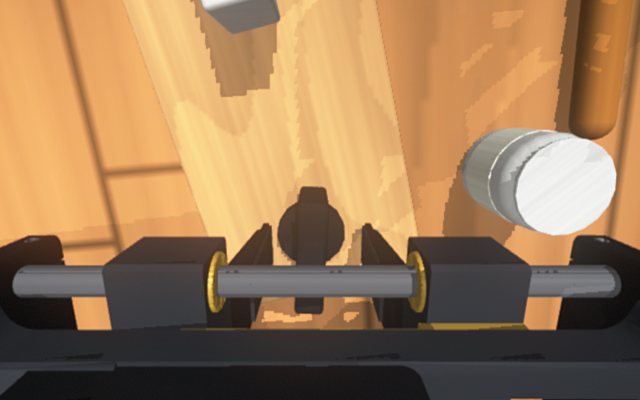

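View pics/c16.png

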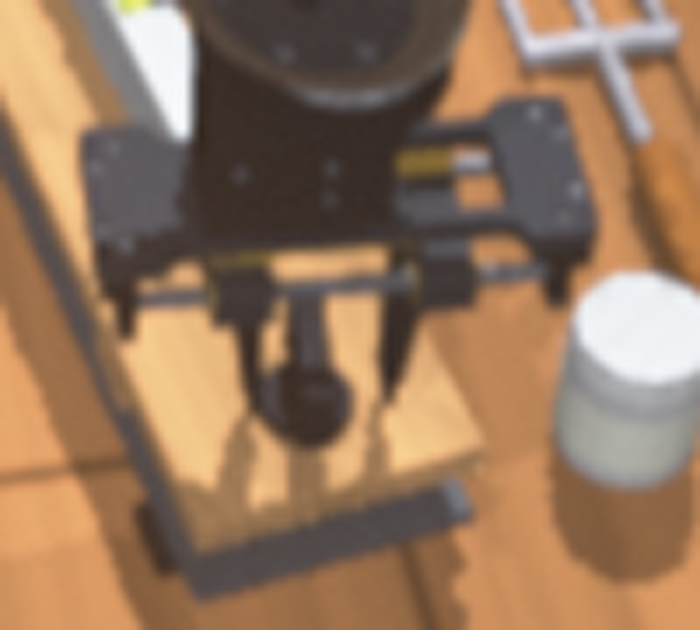

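Emit:
jog_arm(deltas=[3, -1.5, 0, 0, 0, 0, 0.4, 0, 0, 0, 0, 0, 0, 0.2, 0, 0, 0, 0, 0, 0, 0, 0, 0, 0, 0, 0, 0, 0, 0, 0, 0, 0, 0, 0, 0, 0, 0, 0, 0, 0, 0, 0])

```text
t: 11.88
eef_pos: [590.4, -258.6, 269.8]
tcp_rot: [1.088, 1.563, -0.566]
ft_force: [1.0, -0.4, -0.7]
opening: 0.143
```

```bash
python3 - <<'E'
from h import *
plan([593,-257,95],-0.078);print(env.state()['moment'])
E
```

```text
t 11.88 grasp now [ 591.5 -259.3   98.8] jaw ang -0.083 open 0.143 F [ 1.  -0.4 -0.7]
total tool delta [ 3.8  2.4 -1.8] rot [-0.005  0.004 -0.007] rows 1 each [ 3.8  2.4 -1.8] q [-0.52  0.67  1.63 -0.    0.83 -0.43]
[-0.07300119  0.27889021 -0.17694214]
```

Emit:
jog_arm(deltas=[-1, 0, 0, 0.15, 0, 0, 0, -1, 0, 0, 0.15, 0, 0, 0, -1, 0, 0, 0.15, 0, 0, 0, 0, 0, 0, 0, 0, 0, 0])

```text
t: 12.38
eef_pos: [590.0, -257.9, 272.7]
tcp_rot: [1.128, 1.567, -0.985]
ft_force: [0.2, -0.6, 1.5]
opening: 0.147
```

```bash
python3 - <<'E'
from h import *
plan([592,-259,99],-0.078);print(env.state()['moment'])
E
```

```text
t 12.38 grasp now [ 590.4 -258.5  101.7] jaw ang -0.542 open 0.147 F [ 0.2 -0.6  1.5]
total tool delta [ 2.7  2.3 -0.1] rot [-0.464  0.003 -0.003] rows 1 each [ 2.7  2.3 -0.1] q [-0.51  0.66  1.63 -0.    0.84  0.03]
[-0.15035892  0.76541869 -0.16747807]
```

Emit:
jog_arm(deltas=[-1, 0, 0, 0.15, 0, 0, 0, -1, 0, 0, 0.15, 0, 0, 0, -1, 0, 0, 0.15, 0, 0, 0, -1, 0, 0, 0.13, 0, 0, 0, 0, 0, 0, 0, 0, 0, 0])

```text
t: 13.0
eef_pos: [589.7, -256.7, 276.7]
tcp_rot: [0.631, 1.569, -2.057]
ft_force: [-1.4, -0.5, 1.4]
opening: 0.147
```

```bash
python3 - <<'E'
from h import *
plan([592,-259,99],-0.078);print(env.state()['moment'])
shot("side","s11");shot("wrist","w11");shot("top","t11")
crop("s11",300,160,400,280,5,"c17")
crop("t11",270,155,420,225,5,"c18")
E
```

```text
t 13.0 grasp now [ 589.6 -257.   105.7] jaw ang -1.117 open 0.147 F [-1.4 -0.5  1.4]
total tool delta [ 6.7  3.  -1.1] rot [-1.039  0.002 -0.   ] rows 1 each [ 6.7  3.  -1.1] q [-0.51  0.66  1.63 -0.    0.85  0.61]
[-0.12667242  0.81494668 -0.12953196]
```

View pics/c17.png

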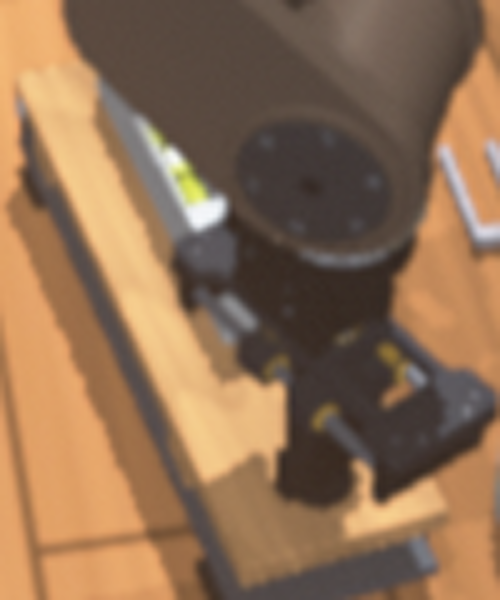

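View pics/c18.png

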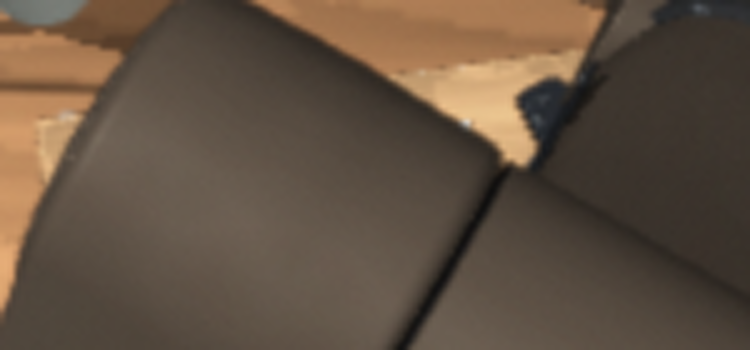

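Emit:
jog_arm(deltas=[0, 0, 0, 0, 0, 0, 0, 0, 0, 0, 0, 0, 0, 0, 0, 0, 0, 0, 0, 0, 0, 0, 0, 0, 0, 0, 0, 0, 0, 0, 0, 0, 0, 0, 0, 0, 0, 0, 0, 0, 0, 0, 0, 0, 0, 0, 0, 0, 0, 0, 0, 0, 0, 0, 0, 0, 0, 0, 0, 0, 0, 0, 0, 0, 0, 0, 0, 0, 0, 0])

```text
t: 14.4
eef_pos: [589.7, -256.8, 276.5]
tcp_rot: [0.503, 1.569, -2.181]
ft_force: [-1.3, 0.9, 1.8]
opening: 0.146
```

```bash
python3 - <<'E'
from h import *
shot("side","s12")
crop("s12",315,165,355,215,12,"c19")
E
```

```text
(no output)
```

View pics/c19.png

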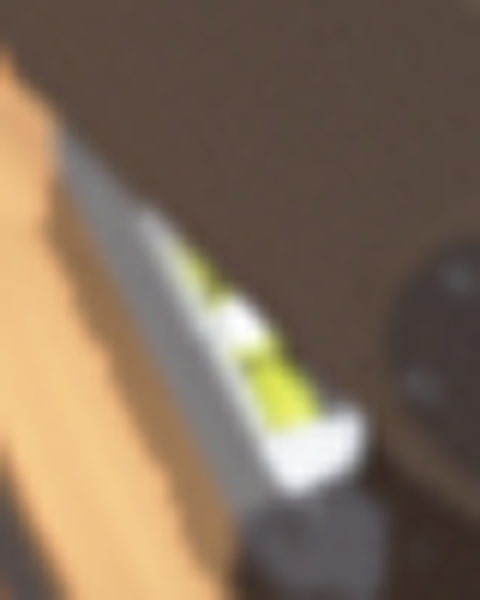

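In the crop the bubble is at (240,320), roughly midway between the marks. I'll release the knob and check from above with the wrist camera.

Emit:
jog_arm(deltas=[0, 0, 0, 0, 0, 0, 0.45, 0, 0, 0, 0, 0, 0, 0.45, 0, 0, 0, 0, 0, 0, 0.45, 0, 0, 0, 0, 0, 0, 0.45, -35, 0, 0, 0, 0, 0, 0.45, -35, 0, 0, 0, 0, 0, 0.45, -25, 0, 0, 0, 0, 0, 0.45])

```text
t: 15.32
eef_pos: [590.1, -256.9, 371.8]
tcp_rot: [-0.378, 1.568, -3.061]
ft_force: [-1.1, -0.6, 0.1]
opening: 0.45
```

```bash
python3 - <<'E'
from h import *
plan([563,-80,210],0.158)
rows([563,-80,210],0.158,9,0.2)
E
```

```text
t 15.32 grasp now [ 589.6 -256.9  200.8] jaw ang -1.112 open 0.45 F [-1.1 -0.6  0.1]
total tool delta [  -9.2 -170.6  -54. ] rot [-1.27e+00  1.00e-03  2.00e-03] rows 4 each [ -2.3 -42.7 -13.5] q [-0.51  0.55  1.55 -0.    1.05  0.6 ]
[-1.0, -18.9, -6.0, -0.141, 0.0, 0.0, 0.2, -1.0, -17.9, -8.6, -0.141, 0.0, 0.0, 0.2, -1.0, -16.5, -11.1, -0.141, 0.0, 0.0, 0.2, -1.0, -14.8, -13.3, -0.141, 0.0, 0.0, 0.2, -1.0, -12.8, -15.2, -0.141, 0.0, 0.0, 0.2, -1.1, -10.5, -16.9, -0.141, 0.0, 0.0, 0.2, -1.1, -8.0, -18.2, -0.141, 0.0, 0.0, 0.2, -1.1, -5.4, -19.1, -0.141, 0.0, 0.0, 0.2, -1.1, -2.6, -19.7, -0.141, 0.0, 0.0, 0.2]
```

Emit:
jog_arm(deltas=[-1, -19, -6, -0.14, 0, 0, 0.2, -1, -18, -8.5, -0.14, 0, 0, 0.2, -1, -16.5, -11, -0.14, 0, 0, 0.2, -1, -15, -13, -0.14, 0, 0, 0.2, -1, -13, -15, -0.14, 0, 0, 0.2, -1, -10.5, -17, -0.14, 0, 0, 0.2, -1, -8, -18, -0.14, 0, 0, 0.2, -1, -5.5, -19, -0.14, 0, 0, 0.1, -1, -2.5, -19, -0.14, 0, 0, 0, 0, 0, 0, 0, 0, 0, 0])

```text
t: 16.58
eef_pos: [559.1, -76.4, 383.8]
tcp_rot: [0.715, 1.566, -0.669]
ft_force: [0.1, -0.0, -0.2]
opening: 0.009
```

```bash
python3 - <<'E'
from h import *
plan([556,-34,160],0.158)
c=shot("wrist","w13");shot("side","s13")
crop("s13",315,165,355,215,12,"c20")
E
```

```text
t 16.57 grasp now [559.7 -76.9 212.8] jaw ang 0.187 open 0.009 F [ 0.1 -0.  -0.2]
total tool delta [ 52.6   4.7 -42.4] rot [ 0.029  0.004 -0.003] rows 2 each [ 26.3   2.3 -21.2] q [-0.25  0.43  1.74 -0.    0.97 -0.44]
```

View pics/w13.png

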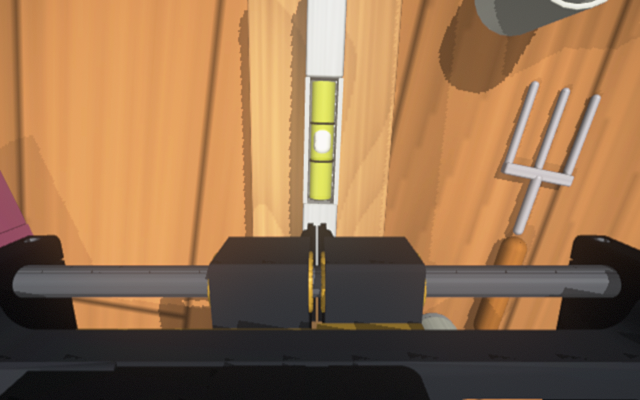

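```bash
python3 - <<'E'
from h import *
crop("w13",290,70,355,205,4.3,"c21")
E
```

```text
(no output)
```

View pics/c21.png

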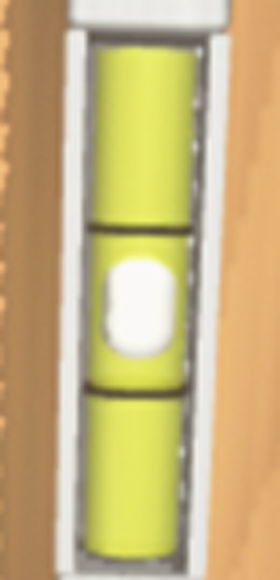

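View pics/c20.png

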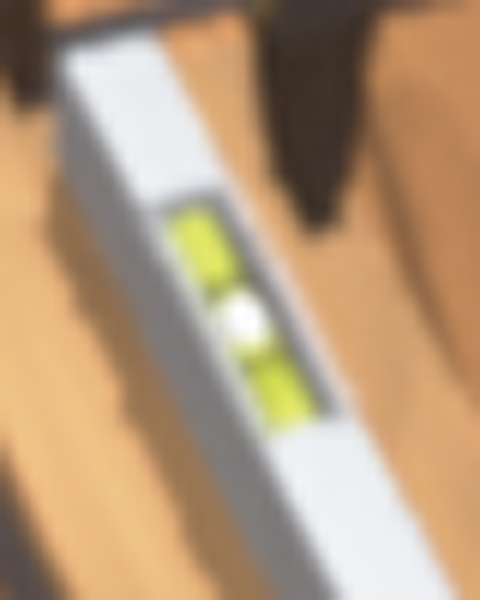

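Marks in the crop are at 232 and 395 and the bubble centre is at 307, so it sits about 1 mm left of centre, inside the 3 mm. The side view agrees: marks about (222,287) and (262,355), bubble (243,320). Next I'll work out the press point.

```bash
python3 - <<'E'
from h import *
c=load("w13")
p=atz(c,322.1,142.8,113);a=atz(c,324,76,113);b=atz(c,320,203,113);print(p,a,b)
s=load("s13"); print(tri(c,(322.1,142.8),s,(315+242/12,165+321/12)))
d=(a-b)/np.linalg.norm(a-b); print(d,np.linalg.norm(a-b))
q=p-22*d; print(q)
plan([q[0],q[1],150],np.arctan2(-d[0],d[1]))
E
```

```text
[555.73416059 -30.43725911 113.        ] [548.18416403  15.19863124 113.        ] [562.89924136 -75.56494763 113.        ]
(array([556.3127182 , -30.82639335, 109.12157138]), np.float64(0.8837342031688558))
[-1.60035755e-01  9.87111218e-01 -3.09104032e-16] 91.94868541618553
[559.25494721 -52.15370591 113.        ]
t 16.68 grasp now [560.  -78.  212.6] jaw ang 0.184 open 0.006 F [-0.6  0.1  0.1]
total tool delta [ 62.5   4.3 -25.1] rot [ 0.023  0.004 -0.003] rows 2 each [ 31.3   2.2 -12.6] q [-0.25  0.43  1.74 -0.    0.97 -0.44]
```

Emit:
jog_arm(deltas=[0, 4.3, -25, 0.023, 0.004, -0.003, 0, 25, 0, 0, 0, 0, 0, 0, 25, 0, 0, 0, 0, 0, 0, 0, 0, 0, 0, 0, 0, 0])

```text
t: 17.18
eef_pos: [560.0, -54.7, 332.6]
tcp_rot: [1.214, 1.569, -0.211]
ft_force: [-0.0, 0.5, 0.2]
opening: 0.004
```

```bash
python3 - <<'E'
from h import *
plan([559.2,-52,132],0.160)
shot("wrist","w14");shot("side","s14")
crop("s14",290,140,390,230,7,"c22")
E
```

```text
t 17.18 grasp now [560.3 -54.8 161.6] jaw ang 0.146 open 0.004 F [-0.   0.5  0.2]
total tool delta [29.6 -0.4 -2.8] rot [-0.014  0.001 -0.002] rows 1 each [29.6 -0.4 -2.8] q [-0.21  0.49  1.79  0.    0.86 -0.36]
```

View pics/w14.png

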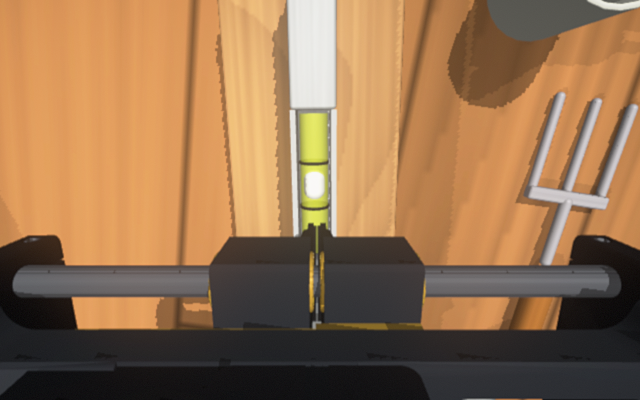

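View pics/c22.png

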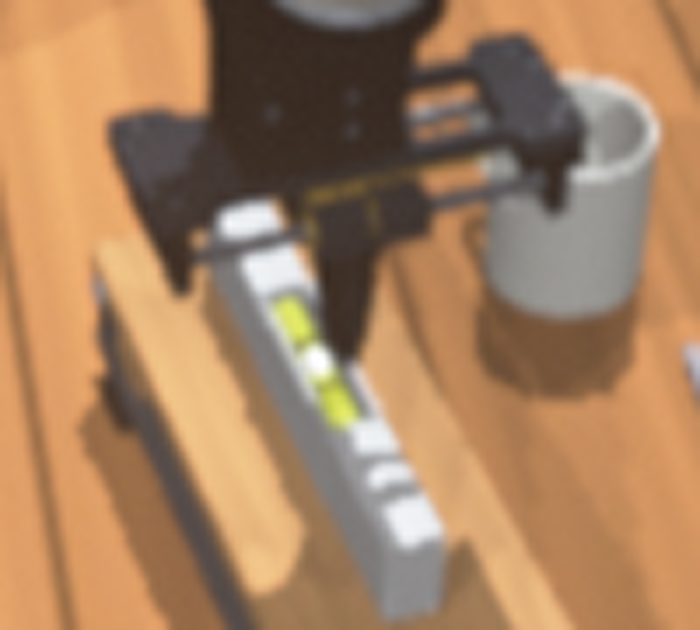

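Emit:
jog_arm(deltas=[15, -0.5, -3, -0.014, 0, 0, 0, 9, 0, 0, 0, 0, 0, 0, 0, 0, 0, 0, 0, 0, 0, 0, 0, 0, 0, 0, 0, 0])

```text
t: 17.77
eef_pos: [559.7, -52.1, 310.3]
tcp_rot: [1.197, 1.563, -0.214]
ft_force: [-0.4, -0.8, -0.2]
opening: 0.007
```

```bash
python3 - <<'E'
from h import *
plan([559.2,-52,132],0.160)
E
```

```text
t 17.77 grasp now [560.9 -52.3 139.3] jaw ang 0.16 open 0.007 F [-0.4 -0.8 -0.2]
total tool delta [ 7.3 -0.5 -0.1] rot [ 0.     0.003 -0.007] rows 1 each [ 7.3 -0.5 -0.1] q [-0.21  0.52  1.82 -0.    0.8  -0.37]
```

Emit:
jog_arm(deltas=[3, -1, 0, 0, 0.003, -0.007, 0, 2, 0, 0, 0, 0, 0, 0, 0, 0, 0, 0, 0, 0, 0])

```text
t: 18.15
eef_pos: [559.4, -52.2, 307.0]
tcp_rot: [1.352, 1.567, -0.059]
ft_force: [-1.3, -0.6, 5.1]
opening: 0.003
```

Emit:
jog_arm(deltas=[2, 0, 0, 0, 0, 0, 0, 0, 0, 0, 0, 0, 0, 0])

```text
t: 18.4
eef_pos: [559.2, -52.2, 306.1]
tcp_rot: [1.32, 1.566, -0.09]
ft_force: [-0.9, -0.1, 6.9]
opening: 0.002
```

Emit:
jog_arm(deltas=[2, 0, 0, 0, 0, 0, 0, 0, 0, 0, 0, 0, 0, 0])

```text
t: 18.65
eef_pos: [559.0, -52.2, 305.7]
tcp_rot: [1.298, 1.565, -0.113]
ft_force: [-1.5, -0.1, 8.4]
opening: 0.005
```

Emit:
jog_arm(deltas=[2, 0, 0, 0, 0, 0, 0, 0, 0, 0, 0, 0, 0, 0])

```text
t: 18.9
eef_pos: [558.8, -52.1, 305.3]
tcp_rot: [1.281, 1.564, -0.13]
ft_force: [-2.2, 0.6, 8.0]
opening: 0.005
```

Emit:
jog_arm(deltas=[2, 0, 0, 0, 0, 0, 0, 0, 0, 0, 0, 0, 0, 0])

```text
t: 19.15
eef_pos: [558.6, -52.0, 305.1]
tcp_rot: [1.267, 1.563, -0.144]
ft_force: [-2.8, -0.2, 8.7]
opening: 0.004
```

Emit:
jog_arm(deltas=[0, 0, 0, 0, 0, 0, 0, 0, 0, 0, 0, 0, 0, 0, 0, 0, 0, 0, 0, 0, 0])

```text
t: 19.52
eef_pos: [558.3, -52.0, 307.0]
tcp_rot: [1.258, 1.561, -0.152]
ft_force: [-1.3, 1.4, 5.5]
opening: 0.007
```

```bash
python3 - <<'E'
from h import *
plan([559.2,-52,132],0.160)
E
```

```text
t 19.52 grasp now [559.9 -52.2 136. ] jaw ang 0.16 open 0.007 F [-1.3  1.4  5.5]
total tool delta [4.  0.8 0.1] rot [ 0.     0.003 -0.009] rows 1 each [4.  0.8 0.1] q [-0.21  0.52  1.82  0.    0.79 -0.37]
```

Emit:
jog_arm(deltas=[4, 0.8, 0, 0, 0.003, -0.01, 0])

```text
t: 19.65
eef_pos: [559.6, -52.1, 304.4]
tcp_rot: [1.029, 1.568, -0.382]
ft_force: [1.9, -1.6, 14.4]
opening: 0.006
```

```bash
cat > f.py <<'E'
from h import *
import sys
for i in range(8):
    eyes.read_camera("side"); s=env.state(); print(round(s['t'],2),s['ft_force'].round(1),s['eef_pos'].round(1))
c=shot("wrist",sys.argv[1]);shot("side",sys.argv[1]+"s"); crop(sys.argv[1],280,100,360,240,4,sys.argv[1]+"c")
crop(sys.argv[1]+"s",290,140,390,230,7,sys.argv[1]+"sc"); plan([559.2,-52,132],0.160)
E
python3 f.py p1
```

```text
19.7 [ 1.5 -0.6 12.2] [559.7 -52.1 304. ]
19.75 [ 0.7 -0.5 12.1] [559.7 -52.1 304.1]
19.8 [ 0.9 -1.4 12.5] [559.7 -52.1 304.3]
19.85 [ 0.3 -1.6 11.6] [559.6 -52.1 304.3]
19.9 [ 0.7 -0.4 11.2] [559.6 -52.1 304.3]
19.95 [-0.1 -2.1 11.7] [559.6 -52.1 304.3]
20.0 [ 0.6 -1.5 12.3] [559.6 -52.1 304.4]
20.05 [ 0.5 -1.1 13.2] [559.6 -52.1 304.3]
t 20.15 grasp now [560.  -52.2 133.4] jaw ang 0.16 open 0.008 F [ 2.3 -1.6 11.6]
total tool delta [ 1.4 -0.4 -0.1] rot [ 0.     0.001 -0.002] rows 1 each [ 1.4 -0.4 -0.1] q [-0.21  0.53  1.82 -0.    0.79 -0.37]
```

View pics/p1c.png

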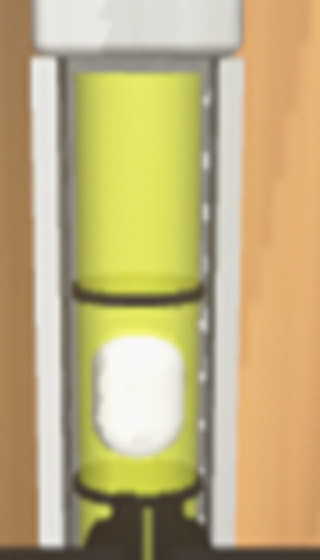

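View pics/p1sc.png

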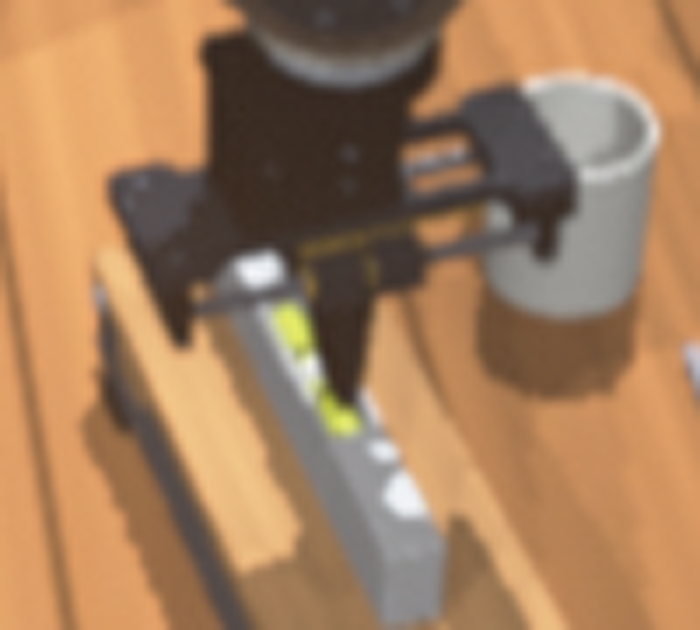

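The steady force is 12 N. In the wrist crop the marks are at 300 and 495 and the bubble centre is at 396, so it is centred. I'll hold a moment longer, recheck and hand in.

```bash
python3 f.py p2; python3 - <<'E'
from h import *
import cv2
im=cv2.imread("pics/p2.png")
for n in ("p1","p2"):
    im=cv2.imread(f"pics/{n}.png").astype(int); r=(im[165:230,308:322].min(2)>200).any(1); ys=np.where(r)[0]+165; print(n,ys.min(),ys.max())
E
```

```text
20.2 [ 1.4 -1.  11.7] [559.6 -52.1 304.4]
20.25 [ 0.9 -1.3 11.6] [559.6 -52.1 304.4]
20.3 [ 0.6 -1.3 11.7] [559.6 -52.1 304.4]
20.35 [-0.2 -1.2 11.3] [559.6 -52.1 304.3]
20.4 [ 1.  -1.4 11.3] [559.6 -52.1 304.3]
20.45 [ 0.2 -1.3 12. ] [559.6 -52.1 304.4]
20.5 [ 0.3 -0.9 11. ] [559.6 -52.1 304.4]
20.55 [ 0.6 -1.4 11.6] [559.6 -52.1 304.4]
t 20.65 grasp now [560.  -52.2 133.4] jaw ang 0.16 open 0.002 F [ 0.1 -0.8 11.4]
total tool delta [ 1.4 -0.4 -0.1] rot [ 0.     0.001 -0.002] rows 1 each [ 1.4 -0.4 -0.1] q [-0.21  0.53  1.82 -0.    0.79 -0.37]
p1 184 212
p2 184 212
```

View pics/p2c.png

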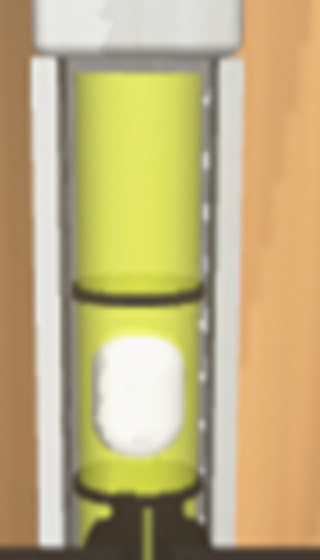

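View pics/p2s.png

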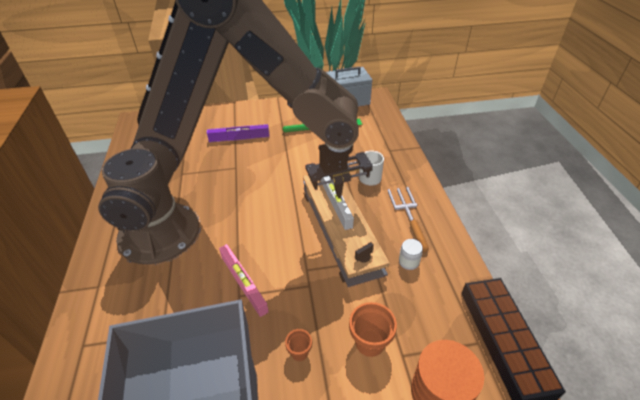

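The bubble is still at rows 184–212, midway between the marks, and the force is steady at about 11.5 N. The mug, tin, pots, fork and trowel stand where they were in the side view, so I'm handing in.

```bash
python3 -c "
from cell import env
print(env.job_done())"
```

```text
the job is handed in; nothing more can be done
None
```

I handed the job in at about 20.7 s of the 72 s allowed, with the arm still pressing on the level and the bubble centred.

- **Placing:** I laid the aluminium level along the board, about 12 mm from my estimate of the middle of the free part, and let go of it.
- **Levelling:** One grasp turned the knob about 1.03 rad clockwise, and I then let go of the knob.
- **Pressing:** The closed fingers press straight down on the level's top, about 22 mm right of its middle so the bubble stays visible. The force was steady between 11 and 12 N.

**Last checks:**
- **Bubble:** In the wrist view it stayed still, within about 0.5 mm of the middle between the marks. An earlier view, before the press, read about 1 mm left of centre. Both are within the 3 mm allowed.
- **Other things:** The pots, mug, tin, trowel and fork look unmoved in the last side picture. I checked them by eye only.

No check failed.

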